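Third hand at the weld inspection desk

ROBOT

A 6-joint arm with a two-finger parallel gripper is mounted at the origin on the work surface. World frame = base frame: x ahead of the robot, y to its left, z up, the work surface at z = 0. Lengths are in mm, angles in degrees, forces in N, time in s.
With the tool pointing down it reaches from about 300 to 850 mm from the base axis. Payload 4.2 kg.
Tool frame: the origin (TCP) lies at the very end of the fingers, on their centre line; the grasp point (between the pads) lies 19 mm behind it (env.grasp_offset is the distance from the TCP to the grasp point, in mm); z points along the fingers, y is the line along which they close (so a half turn about z gives the same grasp; the last joint's range is limited). The gripper opens to 91 mm and grips with 3 to 60 N. Pads are 32 mm wide; open, the fingers measure 118 mm over their backs; the gripper's body (76 mm by 178 mm) begins 60 mm behind the grasp point.
Start: joints at [67.208, 18.312, 89.639, -0, 72.044, -1.146], TCP at [212.107, 534.466, 213.976] pointing down, gripper open.
Joint ranges: [-177.97, 177.97], [-48.28, 115.42], [12.27, 149.76], [-77.06, 257.06], [2.81, 150.46], [-146.56, 146.56]. Speed limits (degrees/s): [147.25, 147.25, 180, 180, 180, 180].

INTERFACE

Orientations are given as [roll, pitch, yaw] about the fixed x, y, z axes, in that order (R = Rz(yaw) Ry(pitch) Rx(roll)).
In Python, from workcell import env gives the robot as it stands. The module is installed in compiled form; this text tells all that it offers.
- The arm moves only by the tool send_rows, never from a script. Its argument "motion" is a list of rows, each an object of numbers: "tx", "ty", "tz": the shift along the tool's x, y, z in units of 500 mm (1.0 is 500 mm); "rx", "ry", "rz": the turn, a rotation vector about the tool's x, y, z in units of 30 degrees (1.0 is 30 degrees); "gripper": the closure, from -1 (fully open) to 1 (shut). In form: [{"tx": .., "ty": .., "tz": .., "rx": .., "ry": .., "rz": .., "gripper": ..}, ...]. A call has 1 to 12 rows; each row shifts and turns the commanded pose from where the row before left it, along the tool's axes as they then stand; what a row does not reach is not made up. A row lasts 1/8 s, in which the tool goes at most 62.5 mm and 10.7 degrees, less where a joint would pass 70% of its speed; a pose out of reach is approached as far as the arm can. A call with a number of a shift or a turn outside -1 to 1 is refused whole. A call with a gripper value outside its range is refused whole. The fingers move at their own pace and stop on an object; "grip_force" is the grip in N (left out, the last holds). Time passes only in rows, so rows that do not move let the fingers close. It gives the time, the measured TCP pose, the force, the opening and the grip force at its end, in the units of the state.
- env.state(): the state, without advancing time (a new reading comes with each control period).
- env.grab_frame(name): name is "scene" or "top" or "wrist"; returns a dict with "frame" (400x640x3 uint8, red, green, blue), "vertical_fov" (degrees; the focal length in pixels is half the picture's height over the tangent of half this angle, whatever the lens; pixels are square), "cx", "cy" (the principal point, pixels), "rvec" (rotation vector, rad) and "tvec" (3), from world to camera coordinates, as OpenCV has them; the wrist camera has in their place "T_tool_cam" (4x4, takes a point from camera to tool coordinates, whose origin is the TCP and whose axes are the flange's). Camera axes: x right, y down, z forward; pixel columns grow to the right and rows downward; lengths in mm; the calibration is good to about 2 mm. A picture is of the moment at which its call begins: read the wrist's pose just before it. There is no depth.
- env.job_done(): hands the job in; it is judged then, once.
The state is a dict: "time_s": time; "qpos": joint angles; "qvel": joint speeds; "effort": joint torques, N m; "ee_pos": TCP position; "ee_rot": TCP orientation; "force": force on the tool from outside, world axes, zero at the start; "torque": the same for the moment, N m; "gripper_width": finger opening in mm; "gripper_force": force on a finger pad.
Only numpy, scipy, OpenCV 4.12 (cv2) and the standard library are available. Lean on these libraries where they do the work, as an engineer would, in place of code of your own. Each camera call takes 0.05 s, during which the arm holds its last target. There are 200 camera calls.

TASK

Slide the blue vise's jaw well open by its red handle, lift the welded T-joint coupon up out of the vise and stand it on the bed of the aluminium fixture, its web along the bed's centre line. Push it end-on, squarely and centred, against the orange sprung stop until the pointers stand in the middle of the green (about 12 N, never bottoming the stop), and finish while still holding it pressed there, so that a colleague can clamp it. Leave the vise open, keep the coupon upright and leave the other things on the desk alone.

Things in the scene. Friction and masses are not known exactly. Their poses are not given: they have to be found in the camera images.
- vise: Blue vise fixed to the desk, base 110 x 225 x 20 mm; steel jaws 90 mm long (x), tops 40 mm up. Origin: at desk height under the coupon's seat; seat floor 20 mm up. y runs from the fixed to the sliding jaw, z up. Inner jaw walls at y = -31 and (closed) +31 mm, the sliding one with a lip 8 mm wide, 30 to 40 mm up, over the edge of the coupon's base: it cannot be lifted before the jaw is opened.
- vise_jaw (a joint): Sliding jaw of the vise, in m: 0 = closed, grows to 0.045 (fully open) as the jaw slides along the vise's +y. Moves freely by hand against about 4 N of friction and stays where it is left. It starts closed or up to 2 mm open.
- jaw_handle (a point): Point on the axis of the red upright round handle post on the sliding jaw, 70 mm above the desk. The post is 18 mm in diameter, free from 40 mm up, its top 88 mm above the desk. Moves with the jaw; closed, it stands 85 mm from the vise's origin along the vise's +y.
- coupon: Welded steel T-joint coupon, 0.3 to 0.6 kg: copper-coloured base plate 70 (x) x 60 (y) x 8 mm; on its middle along x a grey web 70 (x) x 8 (y) mm, top 63 mm above the underside; weld beads at the web's foot reach 10 mm from the middle, 14 mm up. Origin: centre of the underside. Web and base end flush at x = -35 and +35 mm. Stands loose in the vise, its x along the vise's x.
- fixture: Aluminium press fixture fixed to the desk: flat bed 20 mm high, x = -100 to +110 mm, y = -70 to +70 mm, a fine dark line along its centre. Origin: at desk height on the centre line, 35 mm before the stop's face at rest; x points towards the stop (pressing direction), z up. Grey spring housing behind the stop, x = 77 to 107 mm, 52 mm high.
- stop_face (a point): Centre of the face of the orange sprung stop plate that the coupon is pressed against. Plate 90 mm wide (y), 10 mm thick, 21.5 to 69.5 mm above the desk; this point is 45 mm above the desk, at rest 35 mm from the fixture's origin along its +x, and moves with the plate.
- stop (a joint): How far the stop plate is pushed in along the fixture's +x, in m: 0 at rest, 0.025 bottomed. Spring: 2 N to start moving, then 0.8 N per mm (12 N at 0.0125). A black pointer at each side of the plate moves over a scale on the bed: white 0 to 0.006, green 0.006 to 0.019, red beyond.
- tape: Yellow tape measure 70 x 66 x 36 mm, loose on the desk; not to be disturbed. Origin: centre of its underside.
- ruler: Steel rule 150 x 25 x 4 mm, loose on the desk; not to be disturbed. Origin: centre of its underside.
- marker: White marker pen with a blue cap, 120 x 17 x 17 mm, loose on the desk; not to be disturbed. Origin: centre of its underside.
- butt_sample: Dark flat butt-weld sample 90 x 40 x 8 mm, loose on the desk; not to be disturbed. Origin: centre of its underside.
- pipe_sample: Black pipe section standing 110 mm diameter, 100 mm high, upright, loose on the desk; not to be disturbed. Origin: centre of its underside.
- gauge: Steel weld gauge with a black dial, 50 x 70 x 23 mm, loose on the desk; not to be disturbed. Origin: centre of its underside.
- couplant: White bottle with a red cap, 52 mm diameter, 140 mm high, loose on the desk; not to be disturbed. Origin: centre of its underside.

How it is judged:
By the outcome, as a careful person would: the job done as asked, in the order asked, and still so for the second after the job is handed in, while the arm keeps its last pose, push and grip.
It also fails if it takes over 51 s, if anything falls off the work surface, if the arm or the gripper's body presses on something with over 40 N, if the wrist force passes 120 N, or if a joint passes its speed limit or range.

## Working session

There is one attempt and no reset: what is moved stays moved. The work goes in short steps, Python scripts to look and compute and a tool call to move; the robot and the scene stay as the last step left them, time stands still between calls to the robot, and variables do not carry over. Pictures are saved under pics/ and viewed, at most 10 in all, crops included, and the job is handed in when it is done.

Besides the shell and the picture viewer there is one more tool, called after "Emit:" in YAML: its name, and indented under it one key for each argument. send_rows: Moves the arm, as the interface text tells. Shifts and turns lie within -1 to 1; 1 stands for 500 mm of shift or 30 degrees of turn. Its arguments: {"type":"object","properties":{"motion":{"type":"array"},"grip_force":{"type":"number"}},"required":["motion"]}

```bash
mkdir -p pics; python3 - <<'E'
from workcell import env
import cv2,numpy as np
s=env.state();print(s)
for n in("scene","top"):
    f=env.grab_frame(n);cv2.imwrite(f"pics/{n}0.png",f["frame"][:,:,::-1]);print(n,{k:v for k,v in f.items() if k!="frame"})
    np.save(f"pics/{n}0.npy",f,allow_pickle=True)
E
```

```text
{'time_s': 0.0, 'qpos': array([ 6.72078046e+01,  1.83519894e+01,  8.97071144e+01,  1.12688462e-03,
        7.20442940e+01, -1.14663802e+00]), 'qvel': array([-0.0051451 ,  0.01431309,  0.0338216 , -0.01762499,  0.00579942,
        0.01998495]), 'effort': array([ 5.88061394e-04, -4.12437844e+01, -2.31969184e+01,  7.25784805e-02,
        4.56587272e-02, -1.30205281e-04]), 'ee_pos': array([211.89746616, 533.97848065, 213.11199985]), 'ee_rot': array([-1.79896644e+02, -3.14027794e-03,  1.58354091e+02]), 'force': array([-0.46345331, -0.49781419, -0.38581355]), 'torque': array([-0.01602679,  0.01907455, -0.05875518]), 'gripper_force': 0.0, 'gripper_width': 91.17431845543692}
scene {'vertical_fov': 50.08790422090393, 'cx': 314.73698265243354, 'cy': 200.8366187188003, 'rvec': array([ 2.4876642 ,  0.6937919 , -0.18903383]), 'tvec': array([-499.91001177, -280.79519225, 1393.14072865])}
top {'vertical_fov': 57.768921219152496, 'cx': 318.0155618664422, 'cy': 202.82427624136676, 'rvec': array([ 2.20104375, -2.18298296,  0.1187716 ]), 'tvec': array([-81.96409991, 628.6854636 , 888.1990721 ])}
```

View pics/top0.png

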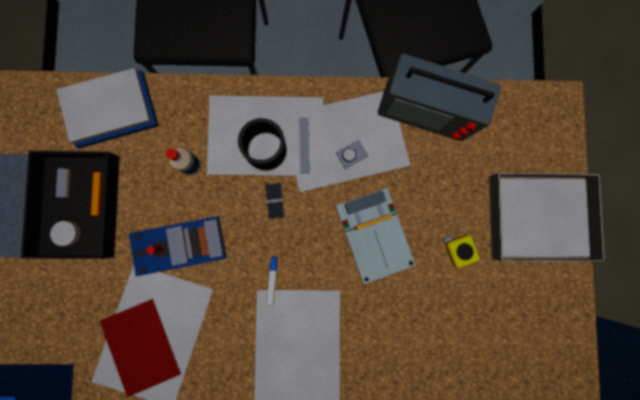

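View pics/scene0.png

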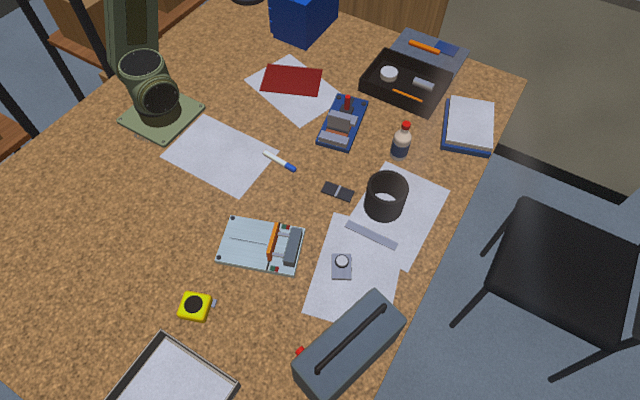

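The top view shows the vise around (178,245) with its red handle at (152,250) and copper coupon near (203,238). The fixture is around (375,235), its orange stop at (375,222). The scene view shows the same objects.

```bash
cat > h.py <<'E'
import numpy as np,cv2
from scipy.spatial.transform import Rotation as Ro
def K(f):
    F=200/np.tan(np.radians(f["vertical_fov"]/2));return np.array([[F,0,f["cx"]],[0,F,f["cy"]],[0,0,1]])
def ext(f,s=None):
    "camera->world R, centre"
    if "rvec" in f:
        R=cv2.Rodrigues(np.array(f["rvec"]))[0];return R.T,-R.T@np.array(f["tvec"])
    T=np.array(f["T_tool_cam"]);Rt=Ro.from_euler("xyz",s["ee_rot"],degrees=True).as_matrix()
    return Rt@T[:3,:3],Rt@T[:3,3]+s["ee_pos"]
def cast(f,px,z,s=None):
    R,c=ext(f,s);p=np.atleast_2d(px).astype(float)
    d=(R@np.linalg.inv(K(f))@np.c_[p,np.ones(len(p))].T).T
    return c+d*((z-c[2])/d[:,2])[:,None]
def proj(f,P,s=None):
    R,c=ext(f,s);q=(K(f)@R.T@(np.atleast_2d(P)-c).T).T;return q[:,:2]/q[:,2:]
def grab(n):
    from workcell import env
    s=env.state();f=env.grab_frame(n);return f,s
E
python3 - <<'E'
from h import *
np.set_printoptions(precision=1,suppress=True)
f=np.load("pics/top0.npy",allow_pickle=True).item();g=np.load("pics/scene0.npy",allow_pickle=True).item()
for a in(f,g):print(ext(a)[1],proj(a,[[0,0,0],[212,534,213],[400,0,0],[400,300,0]]))
print("top",cast(f,[[152,250],[203,238],[178,245],[375,222],[375,235],[262,143],[181,160],[272,280],[275,200],[304,145],[350,155],[462,250]],30))
print("scene",cast(g,[[346,101]],80),cast(g,[[272,242]],60))
E
```

```text
[554.3 -53.  938.5] [[284.6 459.4]
 [ -6.7 413.6]
 [286.9 293.4]
 [167.6 293. ]]
[ 928.2 -595.9 1026.1] [[161.1 114.6]
 [302.3  -8.2]
 [262.4 165.7]
 [314.  104.4]]
top [[ 508.9  330.8   30. ]
 [ 539.1  207.4   30. ]
 [ 521.5  268.    30. ]
 [ 582.  -220.4   30. ]
 [ 549.5 -220.2   30. ]
 [ 780.2   66.7   30. ]
 [ 733.9  268.7   30. ]
 [ 437.2   35.3   30. ]
 [ 635.2   31.3   30. ]
 [ 776.5  -39.9   30. ]
 [ 752.1 -157.4   30. ]
 [ 513.4 -439.8   30. ]]
scene [[518.  294.6  80. ]] [[ 589.3 -221.    60. ]]
```

```bash
python3 - <<'E'
from h import *
np.set_printoptions(precision=1,suppress=True)
f=np.load("pics/top0.npy",allow_pickle=True).item()
hsv=cv2.cvtColor(f["frame"],cv2.COLOR_RGB2HSV)
def m(lo,hi,box):
    k=cv2.inRange(hsv,np.array(lo),np.array(hi));o=np.zeros_like(k);x0,y0,x1,y1=box;o[y0:y1,x0:x1]=k[y0:y1,x0:x1];return o
def big(k):return max(cv2.findContours(k,0,2)[0],key=cv2.contourArea)
b=m((100,120,40),(125,255,255),(120,205,235,285));c=cv2.convexHull(big(b))
r=cv2.minAreaRect(c);print("vise",r,cast(f,cv2.boxPoints(r),20))
rd=big(m((0,170,60),(6,255,255),(130,230,170,265)));print("red",cv2.minAreaRect(rd),cast(f,[cv2.minAreaRect(rd)[0]],88))
og=big(m((10,150,120),(22,255,255),(340,200,420,245)));print("orange",cv2.minAreaRect(og),cast(f,cv2.boxPoints(cv2.minAreaRect(og)),69.5))
x=cv2.resize(f["frame"][175:295,320:430],None,fx=5,fy=4.5,interpolation=2)
al=cv2.inRange(hsv,np.array((70,8,110)),np.array((110,80,255)))
o=np.zeros_like(al);o[180:290,330:420]=al[180:290,330:420];r=cv2.minAreaRect(big(o));print("bed",r,cast(f,cv2.boxPoints(r),20))
print(cast(f,[[385,265],[375,225]],20))
E
```

```text
vise ((176.42935180664062, 245.70816040039062), (42.454872131347656, 90.60855102539062), 78.9964599609375) [[548.8 396.1  20. ]
 [593.7 177.5  20. ]
 [489.9 154.3  20. ]
 [446.4 371.3  20. ]]
red ((151.0, 249.5), (5.0, 8.0), 90.0) [[512.9 308.6  88. ]]
orange ((373.87530517578125, 221.14364624023438), (3.2091188430786133, 36.385738372802734), 70.70995330810547) [[ 571.7 -167.7   69.5]
 [ 601.3 -250.9   69.5]
 [ 594.  -253.4   69.5]
 [ 564.5 -170.2   69.5]]
bed ((380.044677734375, 248.5430908203125), (53.63950729370117, 53.63950729370117), 70.55996704101562) [[ 556.  -147.9   20. ]
 [ 602.3 -277.2   20. ]
 [ 474.9 -321.2   20. ]
 [ 430.  -192.9   20. ]]
[[ 474.3 -246.9   20. ]
 [ 574.7 -222.2   20. ]]
```

```bash
cat >> h.py <<'E'
def plan(x,y,z,yaw=None,s=None):
    "units of the move tool: total shift (rotation first), turn about tool z"
    from workcell import env
    s=s or env.state();R=Ro.from_euler("xyz",s["ee_rot"],degrees=True)
    Rt=Ro.from_euler("xyz",[180,0,s["ee_rot"][2] if yaw is None else yaw],degrees=True)
    rv=(R.inv()*Rt).as_rotvec(degrees=True)/30
    d=np.array([x,y,z])-s["ee_pos"]
    print("turn",rv.round(4),"shift after turn",(Rt.inv().apply(d)/500).round(4),"before turn",(R.inv().apply(d)/500).round(4),"t",s["time_s"])
E
python3 - <<'E'
from h import *
f,s=grab("wrist");print(np.round(f["T_tool_cam"],2),f["vertical_fov"],f["cx"],f["cy"])
plan(530,240,260,-168.4)
E
```

```text
[[   0.     -0.97   -0.26   72.95]
 [   1.      0.      0.     -0.45]
 [  -0.     -0.26    0.97 -170.11]
 [   0.      0.      0.      1.  ]] 68.40291942268459 319.3120555042103 203.89773265803422
turn [-2.6000e-03 -8.0000e-04 -1.1082e+00] shift after turn [-0.5048 -0.7041 -0.0934] before turn [-0.8082 -0.3122 -0.093 ] t 0.15
```

Emit:
send_rows:
  motion:
    - {"tx":-0.101,"ty":-0.039,"tz":-0.0116}
    - {"tx":-0.101,"ty":-0.039,"tz":-0.0116}
    - {"tx":-0.101,"ty":-0.039,"tz":-0.0116}
    - {"tx":-0.101,"ty":-0.039,"tz":-0.0116}
    - {"tx":-0.101,"ty":-0.039,"tz":-0.0116}
    - {"tx":-0.101,"ty":-0.039,"tz":-0.0116}
    - {"tx":-0.101,"ty":-0.039,"tz":-0.0116}
    - {"tx":-0.101,"ty":-0.039,"tz":-0.0116}
    - {"rz":-0.277}
    - {"rz":-0.277}
    - {"rz":-0.277}
    - {"rz":-0.277}

```text
invalid input at $.motion[0]: expected keys tx, ty, tz, rx, ry, rz, gripper
```

Emit:
send_rows:
  motion:
    - {"gripper":-1}
    - {"gripper":-1}

```text
invalid input at $.motion[0]: expected keys tx, ty, tz, rx, ry, rz, gripper
```

```bash
python3 - <<'E'
from h import *
f,s=grab("wrist");print(s["ee_pos"],s["ee_rot"],s["qvel"].max())
np.save("pics/w1.npy",{"f":f,"s":s},allow_pickle=True)
cv2.imwrite("pics/w1.png",f["frame"][:,:,::-1])
E
```

```text
[211.96258923 534.09776568 213.30160436] [-1.79920507e+02 -1.92177631e-03  1.58352983e+02] 0.04856508840259331
```

View pics/w1.png

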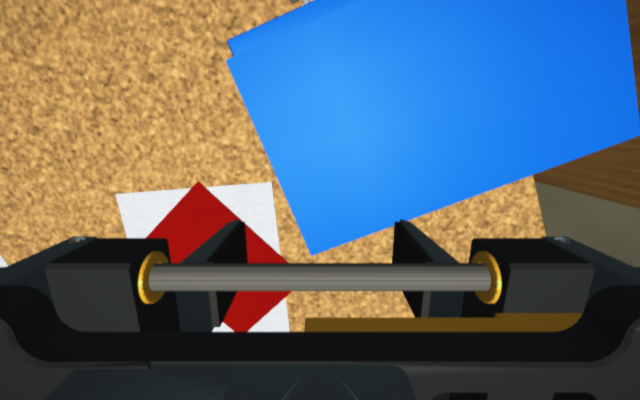

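The wrist view shows a blue box and red book, with the gripper across rows >230. The camera therefore sees the tool +x side, so I need to stand about 100 mm beyond the vise.

```bash
python3 - <<'E'
from h import *
plan(620,285,250,-168.4)
E
```

```text
turn [-2.0000e-03 -7.0000e-04 -1.1083e+00] shift after turn [-0.6991 -0.6523 -0.0731] before turn [-0.9423 -0.1623 -0.073 ] t 0.2
```

Emit:
send_rows:
  motion:
    - {"tx":-0.105,"ty":-0.018,"tz":-0.008,"rx":0,"ry":0,"rz":0,"gripper":-1}
    - {"tx":-0.105,"ty":-0.018,"tz":-0.008,"rx":0,"ry":0,"rz":0,"gripper":-1}
    - {"tx":-0.105,"ty":-0.018,"tz":-0.008,"rx":0,"ry":0,"rz":0,"gripper":-1}
    - {"tx":-0.105,"ty":-0.018,"tz":-0.008,"rx":0,"ry":0,"rz":0,"gripper":-1}
    - {"tx":-0.105,"ty":-0.018,"tz":-0.008,"rx":0,"ry":0,"rz":0,"gripper":-1}
    - {"tx":-0.105,"ty":-0.018,"tz":-0.008,"rx":0,"ry":0,"rz":0,"gripper":-1}
    - {"tx":-0.105,"ty":-0.018,"tz":-0.008,"rx":0,"ry":0,"rz":0,"gripper":-1}
    - {"tx":-0.105,"ty":-0.018,"tz":-0.008,"rx":0,"ry":0,"rz":0,"gripper":-1}
    - {"tx":-0.105,"ty":-0.018,"tz":-0.008,"rx":0,"ry":0,"rz":0,"gripper":-1}
    - {"tx":0,"ty":0,"tz":0,"rx":0,"ry":0,"rz":-0.277,"gripper":-1}
    - {"tx":0,"ty":0,"tz":0,"rx":0,"ry":0,"rz":-0.277,"gripper":-1}
    - {"tx":0,"ty":0,"tz":0,"rx":0,"ry":0,"rz":-0.277,"gripper":-1}

```text
time_s: 1.7
ee_pos: [621.5, 284.6, 249.4]
ee_rot: [-180.0, -0.1, -176.5]
force: [0.2, -0.5, 0.2]
gripper_width: 91.2
gripper_force: 0.0
```

Emit:
send_rows:
  motion:
    - {"tx":0,"ty":0,"tz":0,"rx":0,"ry":0,"rz":-0.277,"gripper":-1}
    - {"tx":0,"ty":0,"tz":0,"rx":0,"ry":0,"rz":0,"gripper":-1}
    - {"tx":0,"ty":0,"tz":0,"rx":0,"ry":0,"rz":0,"gripper":-1}

```text
time_s: 2.08
ee_pos: [621.3, 284.9, 249.7]
ee_rot: [180.0, -0.0, -168.5]
force: [-0.0, 0.2, 0.6]
gripper_width: 91.6
gripper_force: 0.0
```

```bash
python3 - <<'E'
from h import *
f,s=grab("wrist");print(s["ee_pos"],s["ee_rot"],abs(s["qvel"]).max(),s["time_s"])
np.save("pics/w1.npy",{"f":f,"s":s},allow_pickle=True)
cv2.imwrite("pics/w1b.png",f["frame"][:,:,::-1])
E
```

```text
[621.32054684 284.88368442 249.73945279] [ 1.79999113e+02 -2.12624869e-02 -1.68520765e+02] 0.3586469680725153 2.075
```

View pics/w1b.png

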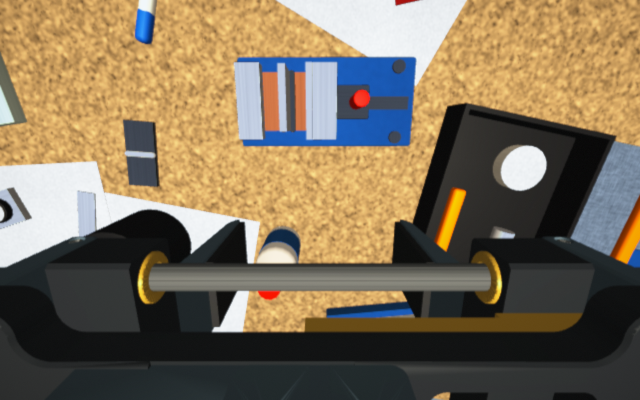

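The wrist view clearly shows the vise: base corners (238,58) to (415,145), red post at (361,99), web strip at (282,97) between copper plates, jaws at 250 and 321.

```bash
python3 - <<'E'
from h import *
np.set_printoptions(precision=1,suppress=True)
d=np.load("pics/w1.npy",allow_pickle=True).item();f,s=d["f"],d["s"]
hsv=cv2.cvtColor(f["frame"],cv2.COLOR_RGB2HSV)
def roi(k,x0,y0,x1,y1):
    o=np.zeros_like(k);o[y0:y1,x0:x1]=k[y0:y1,x0:x1];return o
def big(k):return max(cv2.findContours(k,0,2)[0],key=cv2.contourArea)
b=roi(cv2.inRange(hsv,(100,150,60),(125,255,255)),225,50,430,160)
r=cv2.minAreaRect(cv2.convexHull(big(b)));bp=cast(f,cv2.boxPoints(r),20,s);print("base",r,bp)
# right (+y) part of base
for i in range(4):
    e=bp[(i+1)%4]-bp[i];print(np.linalg.norm(e[:2]),np.degrees(np.arctan2(e[1],e[0])))
rd=big(roi(cv2.inRange(hsv,(0,180,120),(6,255,255)),340,80,385,120));print("red",cv2.minEnclosingCircle(rd),cv2.boundingRect(rd))
print(cast(f,[cv2.minEnclosingCircle(rd)[0]],80,s))
for row in(75,98,120):print(row,[tuple(f["frame"][row,c]) for c in range(258,312,2)].__repr__().replace("np.uint8",""))
E
```

```text
base ((326.0, 101.5), (87.0, 176.0), 90.0) [[490.7 155.4  20. ]
 [447.1 369.6  20. ]
 [549.4 399.4  20. ]
 [596.2 169.1  20. ]]
218.60514469801433 101.49973576346908
106.5571596627109 16.238688534872104
234.98996932036678 -78.5108392152715
106.41991792111328 -172.5855479600589
red ((361.2272644042969, 98.31818389892578), 8.768238067626953) (353, 90, 17, 18)
[[512.7 309.5  80. ]]
75 [((187), (199), (217)), ((98), (95), (89)), ((151), (102), (84)), ((209), (118), (71)), ((213), (121), (72)), ((211), (119), (72)), ((212), (119), (72)), ((211), (120), (73)), ((212), (120), (72)), ((211), (129), (90)), ((196), (202), (221)), ((194), (206), (226)), ((195), (207), (227)), ((179), (189), (208)), ((91), (86), (80)), ((87), (82), (77)), ((66), (71), (83)), ((64), (71), (82)), ((121), (81), (64)), ((211), (119), (72)), ((210), (119), (72)), ((202), (113), (67)), ((209), (118), (71)), ((207), (125), (87)), ((196), (203), (222)), ((195), (207), (227)), ((195), (207), (227))]
98 [((196), (207), (226)), ((186), (197), (200)), ((98), (87), (80)), ((205), (117), (74)), ((210), (119), (72)), ((210), (
[... 375 characters left out ...]
, (71)), ((210), (121), (78)), ((197), (203), (221)), ((197), (208), (228)), ((195), (207), (227))]
120 [((192), (204), (223)), ((202), (214), (229)), ((106), (106), (103)), ((147), (99), (77)), ((207), (116), (70)), ((210), (119), (72)), ((211), (120), (72)), ((212), (120), (72)), ((209), (118), (71)), ((214), (122), (74)), ((209), (134), (103)), ((195), (203), (221)), ((195), (206), (226)), ((194), (206), (225)), ((148), (154), (166)), ((90), (84), (79)), ((83), (81), (80)), ((65), (72), (85)), ((72), (73), (77)), ((200), (113), (69)), ((209), (118), (72)), ((205), (116), (70)), ((205), (115), (69)), ((208), (120), (75)), ((200), (189), (199)), ((197), (209), (228)), ((196), (208), (227))]
```

```bash
python3 - <<'E'
from h import *
np.set_printoptions(precision=1,suppress=True)
d=np.load("pics/w1.npy",allow_pickle=True).item();f,s=d["f"],d["s"]
im=f["frame"].astype(float)
B=im[:,:,2]
ctr=[]
for r in range(64,132):
    on=[c for c in range(270,296) if B[r,c]>150]
    ctr.append((r,on[0] if on else 0,on[-1] if on else 0))
print(ctr[::3],ctr[:4],ctr[-6:])
g=[(c0/2+c1/2,r) for r,c0,c1 in ctr if 5<=c1-c0<=9]
P=cast(f,g,83,s);v=cv2.fitLine(P[:,:2].astype(np.float32),1,0,.01,.01).ravel();print("web line yaw",np.degrees(np.arctan2(v[1],v[0])),P[0],P[-1],P.mean(0),len(g))
hsv=cv2.cvtColor(f["frame"],cv2.COLOR_RGB2HSV);b=cv2.inRange(hsv,(100,150,60),(125,255,255))
for nm,op in(("top",np.min),("bot",np.max)):
    pts=[]
    for c in range(345,410,2):
        rr=np.flatnonzero(b[50:160,c])+50;pts.append((c,op(rr)+(.5 if nm=="bot" else -.5)))
    Q=cast(f,pts,20,s);v=cv2.fitLine(Q[:,:2].astype(np.float32),2,0,.01,.01).ravel();print(nm,np.degrees(np.arctan2(v[1],v[0])),v[2:])
E
```

```text
[(64, 270, 295), (67, 270, 295), (70, 270, 295), (73, 277, 284), (76, 277, 284), (79, 278, 284), (82, 278, 284), (85, 278, 285), (88, 278, 285), (91, 278, 285), (94, 278, 285), (97, 278, 285), (100, 278, 285), (103, 278, 285), (106, 279, 285), (109, 279, 285), (112, 279, 285), (115, 279, 285), (118, 279, 285), (121, 279, 286), (124, 279, 286), (127, 279, 286), (130, 279, 286)] [(64, 270, 295), (65, 270, 295), (66, 270, 295), (67, 270, 295)] [(126, 279, 286), (127, 279, 286), (128, 279, 286), (129, 279, 286), (130, 279, 286), (131, 270, 295)]
web line yaw 11.617705 [504.5 219.2  83. ] [562.8 231.3  83. ] [533.1 225.4  83. ] 59
top -78.50027 [455.7 324.4]
bot -77.004456 [559.2 350.9]
```

```bash
python3 - <<'E'
from h import *
plan(512.6,309.4,52,-168.4)
E
```

```text
turn [ 0.0001 -0.0004 -0.0032] shift after turn [0.2032 0.0917 0.3957] before turn [0.2033 0.0914 0.3957] t 2.125
```

Emit:
send_rows:
  motion:
    - {"tx":0.051,"ty":0.023,"tz":0.04,"rx":0,"ry":0,"rz":0,"gripper":-0.2}
    - {"tx":0.051,"ty":0.023,"tz":0.04,"rx":0,"ry":0,"rz":0,"gripper":-0.2}
    - {"tx":0.051,"ty":0.023,"tz":0.04,"rx":0,"ry":0,"rz":0,"gripper":-0.2}
    - {"tx":0.05,"ty":0.0225,"tz":0.04,"rx":0,"ry":0,"rz":0,"gripper":-0.2}
    - {"tx":0,"ty":0,"tz":0.04,"rx":0,"ry":0,"rz":0,"gripper":-0.2}
    - {"tx":0,"ty":0,"tz":0.04,"rx":0,"ry":0,"rz":0,"gripper":-0.2}
  grip_force: 15

```text
time_s: 2.88
ee_pos: [512.5, 309.6, 129.7]
ee_rot: [180.0, 0.0, -168.4]
force: [-0.3, 0.3, -0.2]
gripper_width: 54.5
gripper_force: 0.0
```

```bash
python3 - <<'E'
from h import *
plan(512.6,309.4,52,-168.4)
f,s=grab("wrist");cv2.imwrite("pics/w2.png",f["frame"][:,:,::-1]);print(s["ee_pos"],s["gripper_width"])
E
```

```text
turn [ 0.0005  0.0014 -0.0014] shift after turn [-0.0002 -0.0004  0.1555] before turn [-0.     -0.0004  0.1555] t 2.875
[512.4814654  309.56745434 129.73046485] 54.49205647569406
```

View pics/w2.png

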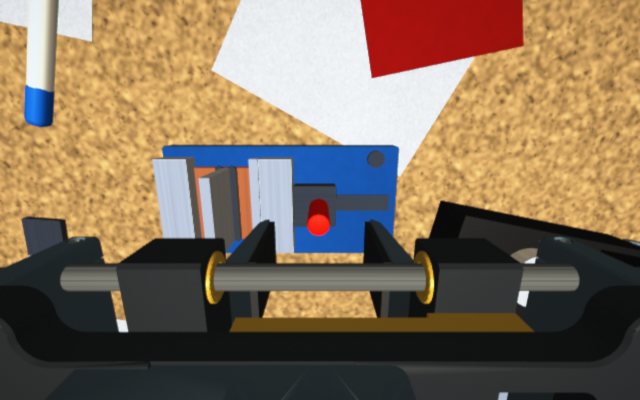

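The red post's top is at (318,225), midway between the fingers. I'll descend, grip and pull along tool +y.

Emit:
send_rows:
  motion:
    - {"tx":0,"ty":0,"tz":0.04,"rx":0,"ry":0,"rz":0,"gripper":-0.2}
    - {"tx":0,"ty":0,"tz":0.04,"rx":0,"ry":0,"rz":0,"gripper":-0.2}
    - {"tx":0,"ty":0,"tz":0.04,"rx":0,"ry":0,"rz":0,"gripper":-0.2}
    - {"tx":0,"ty":0,"tz":0.0355,"rx":0,"ry":0,"rz":0,"gripper":-0.2}
    - {"tx":0,"ty":0,"tz":0,"rx":0,"ry":0,"rz":0,"gripper":1}
    - {"tx":0,"ty":0,"tz":0,"rx":0,"ry":0,"rz":0,"gripper":1}
    - {"tx":0,"ty":0,"tz":0,"rx":0,"ry":0,"rz":0,"gripper":1}
    - {"tx":0,"ty":0,"tz":0,"rx":0,"ry":0,"rz":0,"gripper":1}

```text
time_s: 3.92
ee_pos: [513.2, 309.3, 53.0]
ee_rot: [-180.0, 0.1, -168.4]
force: [1.2, -1.7, 3.0]
gripper_width: 17.7
gripper_force: 10.9
```

Emit:
send_rows:
  motion:
    - {"tx":0,"ty":0.01,"tz":0,"rx":0,"ry":0,"rz":0,"gripper":1}
    - {"tx":0,"ty":0.015,"tz":0,"rx":0,"ry":0,"rz":0,"gripper":1}
    - {"tx":0,"ty":0.015,"tz":0,"rx":0,"ry":0,"rz":0,"gripper":1}
    - {"tx":0,"ty":0.015,"tz":0,"rx":0,"ry":0,"rz":0,"gripper":1}
    - {"tx":0,"ty":0.015,"tz":0,"rx":0,"ry":0,"rz":0,"gripper":1}
    - {"tx":0,"ty":0.012,"tz":0,"rx":0,"ry":0,"rz":0,"gripper":1}
    - {"tx":0,"ty":0,"tz":0,"rx":0,"ry":0,"rz":0,"gripper":1}

```text
time_s: 4.8
ee_pos: [504.7, 350.9, 53.0]
ee_rot: [179.9, 0.1, -168.4]
force: [1.1, -2.0, 5.8]
gripper_width: 17.5
gripper_force: 15.0
```

Emit:
send_rows:
  motion:
    - {"tx":0,"ty":0,"tz":0,"rx":0,"ry":0,"rz":0,"gripper":0.1}
    - {"tx":0,"ty":0,"tz":0,"rx":0,"ry":0,"rz":0,"gripper":0.1}
    - {"tx":0,"ty":0,"tz":0,"rx":0,"ry":0,"rz":0,"gripper":0.1}
    - {"tx":0,"ty":0,"tz":-0.04,"rx":0,"ry":0,"rz":0,"gripper":0.1}
    - {"tx":0,"ty":0,"tz":-0.06,"rx":0,"ry":0,"rz":0,"gripper":0.1}
    - {"tx":0,"ty":0,"tz":-0.06,"rx":0,"ry":0,"rz":0,"gripper":0.1}

```text
time_s: 5.55
ee_pos: [504.3, 349.5, 132.7]
ee_rot: [180.0, -0.0, -168.4]
force: [0.5, -0.6, -0.8]
gripper_width: 41.1
gripper_force: 0.0
```

```bash
python3 - <<'E'
from h import *
from workcell import env
print(env.state()["force"],env.state()["gripper_width"])
plan(530,224.8,130,-168.4)
E
```

```text
[ 0.53110079 -0.59260691 -0.84797176] 41.12423386085402
turn [ 0.0001 -0.0016 -0.0005] shift after turn [-2.000e-04 -2.546e-01  5.400e-03] before turn [-0.0003 -0.2546  0.0054] t 5.55
```

Emit:
send_rows:
  motion:
    - {"tx":0,"ty":-0.064,"tz":0,"rx":0,"ry":0,"rz":0,"gripper":0.1}
    - {"tx":0,"ty":-0.064,"tz":0,"rx":0,"ry":0,"rz":0,"gripper":0.1}
    - {"tx":0,"ty":-0.064,"tz":0,"rx":0,"ry":0,"rz":0,"gripper":0.1}
    - {"tx":0,"ty":-0.0626,"tz":0.005,"rx":0,"ry":0,"rz":0,"gripper":0.1}
    - {"tx":0,"ty":0,"tz":0,"rx":0,"ry":0,"rz":0,"gripper":0.1}

```text
time_s: 6.18
ee_pos: [530.1, 223.2, 129.5]
ee_rot: [180.0, -0.0, -168.6]
force: [0.1, 0.5, 1.4]
gripper_width: 41.2
gripper_force: 0.0
```

```bash
python3 - <<'E'
from h import *
plan(530,224.8,44,-168.4)
f,s=grab("wrist");cv2.imwrite("pics/w3.png",f["frame"][:,:,::-1]);print(s["ee_pos"],s["gripper_width"])
np.save("pics/w3.npy",{"f":f,"s":s},allow_pickle=True)
E
```

```text
turn [ 0.0001 -0.0015 -0.0059] shift after turn [-0.0004  0.0032  0.1709] before turn [-0.0005  0.0032  0.1709] t 6.175
[530.14748258 223.17855714 129.45873772] 41.15361992438303
```

View pics/w3.png

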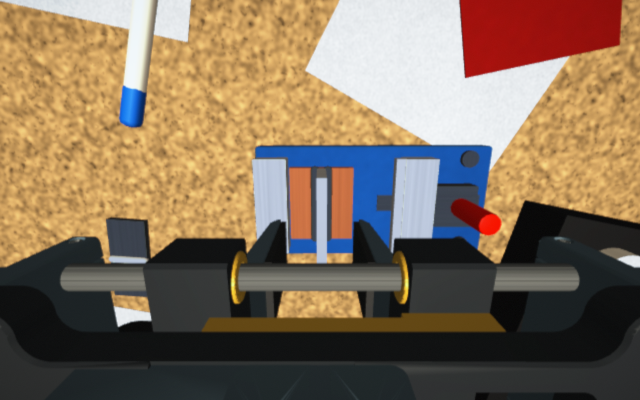

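The jaw is well open, with the post at (475,215). The web top runs from about (321,178), midway between the fingers.

```bash
python3 - <<'E'
from h import *
np.set_printoptions(precision=1,suppress=True)
d=np.load("pics/w3.npy",allow_pickle=True).item();f,s=d["f"],d["s"];im=f["frame"]
print([(r,int(im[r,321,2])) for r in range(160,190,2)])
for r in(182,200,220):print(r,[int(x) for x in im[r,310:334,2]])
u=np.array([.9796,.2011]);v=np.array([-.2011,.9796]);o=np.array([530,224.8])
for px,z in(((321,178),83),((321,240),83),((289.5,168),28),((321,240),83)):
    p=cast(f,[px],z,s)[0];print(p,(p[:2]-o)@u,(p[:2]-o)@v)
E
```

```text
[(160, 181), (162, 181), (164, 180), (166, 139), (168, 72), (170, 85), (172, 85), (174, 84), (176, 87), (178, 190), (180, 221), (182, 222), (184, 222), (186, 224), (188, 223)]
182 [55, 61, 75, 81, 84, 108, 172, 218, 222, 222, 222, 222, 222, 222, 222, 221, 204, 126, 85, 81, 77, 65, 60, 69]
200 [64, 60, 74, 81, 83, 101, 162, 218, 223, 223, 223, 223, 223, 223, 224, 222, 205, 126, 86, 81, 76, 66, 68, 70]
220 [63, 58, 71, 79, 83, 96, 153, 216, 222, 223, 222, 222, 223, 222, 223, 221, 201, 104, 81, 81, 76, 73, 68, 68]
[495.4 217.4  83. ] -35.387988790510086 -0.31450131753875693
[543.8 227.2  83. ] 13.993710591249773 -0.3850436664830542
[501.3 189.2  28. ] -35.23204379522667 -29.113826831504685
[543.8 227.2  83. ] 13.993710591249773 -0.3850436664830542
```

Emit:
send_rows:
  motion:
    - {"tx":-0.0008,"ty":0.0025,"tz":0.04,"rx":0,"ry":0,"rz":-0.004,"gripper":0.1}
    - {"tx":0,"ty":0,"tz":0.05,"rx":0,"ry":0,"rz":0,"gripper":0.1}
    - {"tx":0,"ty":0,"tz":0.05,"rx":0,"ry":0,"rz":0,"gripper":0.1}
    - {"tx":0,"ty":0,"tz":0.031,"rx":0,"ry":0,"rz":0,"gripper":0.1}
    - {"tx":0,"ty":0,"tz":0,"rx":0,"ry":0,"rz":0,"gripper":0.1}
    - {"tx":0,"ty":0,"tz":0,"rx":0,"ry":0,"rz":0,"gripper":1}
    - {"tx":0,"ty":0,"tz":0,"rx":0,"ry":0,"rz":0,"gripper":1}
    - {"tx":0,"ty":0,"tz":0,"rx":0,"ry":0,"rz":0,"gripper":1}
    - {"tx":0,"ty":0,"tz":0,"rx":0,"ry":0,"rz":0,"gripper":1}
  grip_force: 45

```text
time_s: 7.35
ee_pos: [530.6, 225.8, 44.8]
ee_rot: [-180.0, 0.1, -168.3]
force: [0.7, -1.5, 2.5]
gripper_width: 7.7
gripper_force: 45.0
```

Emit:
send_rows:
  motion:
    - {"tx":0,"ty":0,"tz":-0.015,"rx":0,"ry":0,"rz":0,"gripper":1}
    - {"tx":0,"ty":0,"tz":-0.03,"rx":0,"ry":0,"rz":0,"gripper":1}
    - {"tx":0,"ty":0,"tz":-0.05,"rx":0,"ry":0,"rz":0,"gripper":1}
    - {"tx":0,"ty":0,"tz":-0.06,"rx":0,"ry":0,"rz":0,"gripper":1}
    - {"tx":0,"ty":0,"tz":-0.06,"rx":0,"ry":0,"rz":0,"gripper":1}
    - {"tx":0,"ty":0,"tz":-0.06,"rx":0,"ry":0,"rz":0,"gripper":1}
    - {"tx":0,"ty":0,"tz":-0.025,"rx":0,"ry":0,"rz":0,"gripper":1}
    - {"tx":0,"ty":0,"tz":0,"rx":0,"ry":0,"rz":0,"gripper":1}

```text
time_s: 8.35
ee_pos: [530.4, 226.2, 194.9]
ee_rot: [180.0, 0.1, -168.3]
force: [-0.7, 0.0, -4.4]
gripper_width: 7.5
gripper_force: 45.0
```

```bash
python3 - <<'E'
from h import *
plan(668,-185,250,-160.7)
E
```

```text
turn [ 0.0006  0.0029 -0.2528] shift after turn [ 0.0121 -0.8671 -0.1102] before turn [-0.1026 -0.8611 -0.1104] t 8.35
```

Emit:
send_rows:
  motion:
    - {"tx":-0.006,"ty":-0.047,"tz":-0.01,"rx":0,"ry":0,"rz":0,"gripper":1}
    - {"tx":-0.011,"ty":-0.09,"tz":-0.012,"rx":0,"ry":0,"rz":0,"gripper":1}
    - {"tx":-0.011,"ty":-0.09,"tz":-0.012,"rx":0,"ry":0,"rz":0,"gripper":1}
    - {"tx":-0.011,"ty":-0.09,"tz":-0.012,"rx":0,"ry":0,"rz":0,"gripper":1}
    - {"tx":-0.011,"ty":-0.09,"tz":-0.012,"rx":0,"ry":0,"rz":0,"gripper":1}
    - {"tx":-0.011,"ty":-0.09,"tz":-0.012,"rx":0,"ry":0,"rz":0,"gripper":1}
    - {"tx":-0.011,"ty":-0.09,"tz":-0.012,"rx":0,"ry":0,"rz":0,"gripper":1}
    - {"tx":-0.011,"ty":-0.09,"tz":-0.012,"rx":0,"ry":0,"rz":0,"gripper":1}
    - {"tx":-0.011,"ty":-0.09,"tz":-0.012,"rx":0,"ry":0,"rz":0,"gripper":1}
    - {"tx":-0.009,"ty":-0.064,"tz":-0.004,"rx":0,"ry":0,"rz":0,"gripper":1}
    - {"tx":0,"ty":-0.03,"tz":0,"rx":0,"ry":0,"rz":-0.1,"gripper":1}
    - {"tx":0,"ty":0,"tz":0,"rx":0,"ry":0,"rz":-0.153,"gripper":1}

```text
time_s: 9.85
ee_pos: [667.5, -186.5, 246.2]
ee_rot: [179.9, -0.2, -160.7]
force: [0.5, 0.6, -3.7]
gripper_width: 7.7
gripper_force: 45.0
```

Emit:
send_rows:
  motion:
    - {"tx":0,"ty":0,"tz":0,"rx":0,"ry":0,"rz":0,"gripper":1}
    - {"tx":0,"ty":0,"tz":0,"rx":0,"ry":0,"rz":0,"gripper":1}

```text
time_s: 10.1
ee_pos: [667.8, -184.7, 248.0]
ee_rot: [179.9, -0.1, -160.7]
force: [0.2, 0.5, -3.9]
gripper_width: 7.9
gripper_force: 45.0
```

```bash
python3 - <<'E'
from h import *
f,s=grab("wrist");cv2.imwrite("pics/w4.png",f["frame"][:,:,::-1]);print(s["ee_pos"],s["ee_rot"],s["gripper_width"],abs(s["qvel"]).max(),s["force"])
np.save("pics/w4.npy",{"f":f,"s":s},allow_pickle=True)
E
```

```text
[ 667.75878841 -184.68622644  248.03522848] [ 1.79925503e+02 -8.96218562e-02 -1.60742851e+02] 7.8622095612922624 0.4462207398192124 [ 0.22277029  0.46011432 -3.94728874]
```

View pics/w4.png

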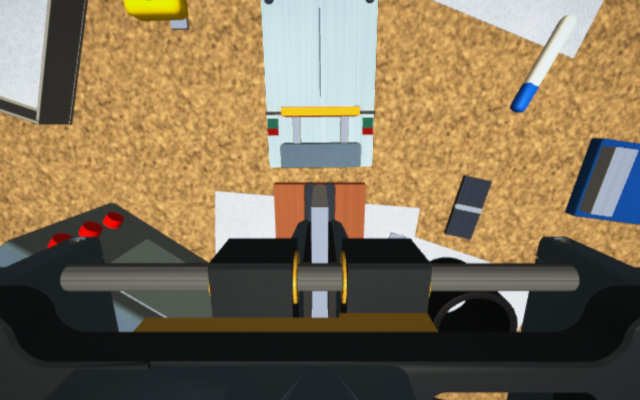

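The wrist view shows the fixture bed with its centre line at column 320 (rows 8–97), the orange stop at rows 106–116, and the held coupon squarely below at (320,183).

```bash
python3 - <<'E'
from h import *
np.set_printoptions(precision=2,suppress=True)
d=np.load("pics/w4.npy",allow_pickle=True).item();f,s=d["f"],d["s"];im=f["frame"];g=cv2.cvtColor(im,cv2.COLOR_RGB2GRAY).astype(float)
hsv=cv2.cvtColor(im,cv2.COLOR_RGB2HSV)
def fit(P):
    v=cv2.fitLine(P[:,:2].astype(np.float32),4,0,.01,.01).ravel();v[:2]*=np.sign(v[0]);return np.degrees(np.arctan2(v[1],v[0])),v[2:4],v[:2]
pts=[]
for r in range(12,96,2):
    w=np.clip(np.median(g[r,308:333])-12-g[r,308:333],0,None)
    if w.sum()>5:pts.append(((w*np.arange(308,333)).sum()/w.sum(),r))
a,p0,u=fit(cast(f,pts,20,s));print("line",len(pts),pts[0],pts[-1],a,p0)
al=cv2.inRange(hsv,(60,0,120),(110,70,255))
L=[];Rr=[]
for r in list(range(12,100,3)):
    c=np.flatnonzero(al[r,250:390])+250
    L.append((c[0]-.5,r));Rr.append((c[-1]+.5,r))
ql,qr=fit(cast(f,L,20,s)),fit(cast(f,Rr,20,s));print("edges",ql[:2],qr[:2])
v=np.array([-u[1],u[0]])
for q in(ql,qr):print("edge dist from line",(q[1]-p0)@v)
og=cv2.inRange(hsv,(12,150,150),(28,255,255));og[:95]=0;og[130:]=0
k=max(cv2.findContours(og,0,2)[0],key=cv2.contourArea);x,y,w,h=cv2.boundingRect(k);print("orange",x,y,w,h)
top=[(c,np.flatnonzero(og[:,c])[0]-.5) for c in range(x+4,x+w-4,3)];bot=[(c,np.flatnonzero(og[:,c])[-1]+.5) for c in range(x+4,x+w-4,3)]
for nm,t in(("face edge",top),("back edge",bot)):
    P=cast(f,t,69.5,s);b,q,_=fit(P);print(nm,b+90,q,"u",(q-p0)@u,q@u,"v centre",(cast(f,[(x+w/2-.5,y+h/2)],69.5,s)[0,:2]-p0)@v)
# coupon in tool frame
uz=s["ee_pos"][2]-24.8
t=np.radians(s["ee_rot"][2]);tx=np.array([np.cos(t),np.sin(t)]);ty=np.array([np.sin(t),-np.cos(t)])
for px,z in(((274,183),uz+8),((365,183),uz+8),((312,206),uz+63),((328,206),uz+63)):
    e=cast(f,[px],z,s)[0,:2]-s["ee_pos"][:2];print(px,e@tx,e@ty)
print("p0.v",p0@v,"u",u,"tcp u,v",s["ee_pos"][:2]@u,s["ee_pos"][:2]@v)
for r in (190,200,220,230):
    print(r,[int(t) for t in g[r,304:338]])
E
```

```text
line 42 (np.float64(319.03370786516854), 12) (np.float64(319.8392857142857), 94) 19.886036 [ 507.11 -240.47]
edges (np.float32(19.721035), array([ 542.92, -300.75], dtype=float32)) (np.float32(20.038961), array([ 490.09, -173.1 ], dtype=float32))
edge dist from line -68.86307
edge dist from line 69.145226
orange 281 107 79 10
face edge 19.276176 [ 581.74 -222.79] u 76.19448 471.27145 v centre -0.14196743587054625
back edge 19.273033 [ 586.33 -206.45] u 86.06267 481.13965 v centre -0.14196743587054625
(274, 183) 37.14164983254007 -29.24108562603101
(365, 183) 37.132557331788234 29.49508833240681
(312, 206) 36.79290094451838 -3.510647146752609
(328, 206) 36.79056182816375 3.9314553540164767
p0.v -398.62753 u [0.94 0.34] tcp u,v 565.1199382832812 -400.8119679886744
190 [79, 60, 62, 62, 63, 63, 63, 63, 69, 83, 86, 86, 87, 87, 86, 87, 86, 87, 86, 86, 86, 85, 77, 65, 63, 63, 63, 63, 62, 62, 64, 88, 124, 128]
200 [73, 58, 61, 63, 63, 64, 64, 68, 82, 85, 85, 85, 86, 85, 86, 86, 86, 86, 85, 85, 85, 85, 84, 77, 65, 63, 63, 63, 63, 64, 72, 104, 125, 129]
220 [57, 40, 38, 43, 54, 63, 84, 141, 185, 190, 189, 190, 189, 190, 190, 189, 189, 189, 189, 190, 189, 189, 188, 173, 108, 66, 59, 51, 39, 38, 45, 66, 90, 108]
230 [37, 36, 31, 19, 14, 18, 51, 124, 184, 189, 190, 190, 189, 189, 189, 189, 190, 189, 190, 190, 189, 190, 188, 166, 68, 20, 13, 15, 24, 34, 37, 37, 36, 36]
```

```bash
python3 - <<'E'
from h import *
plan(533.3,-231,60,-160.2)
E
```

```text
turn [ 0.0018 -0.0021 -0.0174] shift after turn [0.2846 0.0039 0.3768] before turn [0.2842 0.0009 0.3771] t 10.15
```

Emit:
send_rows:
  motion:
    - {"tx":0.04,"ty":0,"tz":0,"rx":0,"ry":0,"rz":-0.0174,"gripper":1}
    - {"tx":0.07,"ty":0.001,"tz":0,"rx":0,"ry":0,"rz":0,"gripper":1}
    - {"tx":0.07,"ty":0.001,"tz":0,"rx":0,"ry":0,"rz":0,"gripper":1}
    - {"tx":0.07,"ty":0.002,"tz":0,"rx":0,"ry":0,"rz":0,"gripper":1}
    - {"tx":0.0346,"ty":0,"tz":0.05,"rx":0,"ry":0,"rz":0,"gripper":1}
    - {"tx":0,"ty":0,"tz":0.08,"rx":0,"ry":0,"rz":0,"gripper":1}
    - {"tx":0,"ty":0,"tz":0.08,"rx":0,"ry":0,"rz":0,"gripper":1}
    - {"tx":0,"ty":0,"tz":0.08,"rx":0,"ry":0,"rz":0,"gripper":1}
    - {"tx":0,"ty":0,"tz":0.05,"rx":0,"ry":0,"rz":0,"gripper":1}
    - {"tx":0,"ty":0,"tz":0.037,"rx":0,"ry":0,"rz":0,"gripper":1}
    - {"tx":0,"ty":0,"tz":0,"rx":0,"ry":0,"rz":0,"gripper":1}
    - {"tx":0,"ty":0,"tz":0,"rx":0,"ry":0,"rz":0,"gripper":1}

```text
time_s: 11.65
ee_pos: [534.3, -231.4, 61.7]
ee_rot: [-179.9, 0.1, -160.2]
force: [0.1, 0.2, -3.9]
gripper_width: 7.7
gripper_force: 45.0
```

```bash
python3 - <<'E'
from h import *
plan(533.3,-231,46,-160.2)
f,s=grab("wrist");np.save("pics/w5.npy",{"f":f,"s":s},allow_pickle=True);cv2.imwrite("pics/w5.png",f["frame"][:,:,::-1])
print(s["ee_pos"],s["ee_rot"],s["force"],s["torque"])
t=grab("scene")[0];np.save("pics/s5.npy",t,allow_pickle=True)
E
```

```text
turn [-0.0025  0.0027  0.001 ] shift after turn [0.0016 0.0014 0.0313] before turn [0.0016 0.0014 0.0313] t 11.65
[ 534.26388368 -231.38212713   61.66058105] [-1.79925351e+02  8.05278359e-02 -1.60170257e+02] [ 0.11732872  0.192303   -3.90271547] [ 0.03191577  0.0196125  -0.00612322]
```

View pics/w5.png

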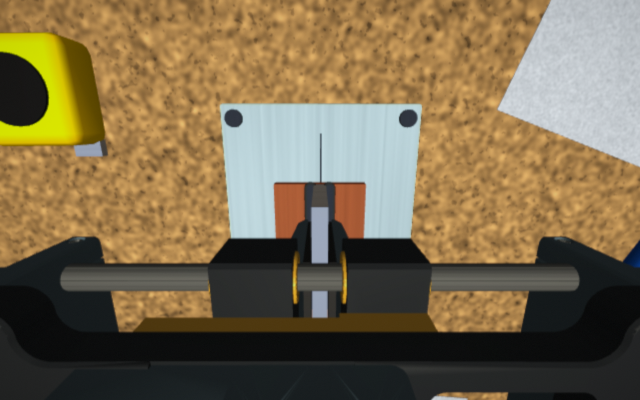

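The bed lies symmetric about the held coupon; the centre line at column 321 (rows 134–182) meets the web at 320.

```bash
python3 - <<'E'
from h import *
np.set_printoptions(precision=2,suppress=True)
d=np.load("pics/w5.npy",allow_pickle=True).item();f,s=d["f"],d["s"];im=f["frame"];g=cv2.cvtColor(im,cv2.COLOR_RGB2GRAY).astype(float);B=im[:,:,2]
def fit(P):
    v=cv2.fitLine(P[:,:2].astype(np.float32),4,0,.01,.01).ravel();v[:2]*=np.sign(v[0]);return np.degrees(np.arctan2(v[1],v[0])),v[2:4],v[:2]
pts=[]
for r in range(137,180,1):
    w=np.clip(np.median(g[r,312:331])-12-g[r,312:331],0,None);pts.append(((w*np.arange(312,331)).sum()/w.sum(),r))
a,p0,u=fit(cast(f,pts,20,s));t=np.radians(s["ee_rot"][2]);ty=np.array([np.sin(t),-np.cos(t)])
print("line yaw",a,"offset in tool y",(p0-s["ee_pos"][:2])@ty,pts[0],pts[-1])
L,R=[],[]
for r in range(110,234,3):
    c=np.flatnonzero(B[r,200:440]>150)+200;L.append((c[0]-.5,r));R.append((c[-1]+.5,r))
for q in(L,R):
    b,q0,_=fit(cast(f,q,20,s));print("edge",b,(q0-s["ee_pos"][:2])@ty)
uz=s["ee_pos"][2]-24.8
pw=[]
for r in range(210,234,2):
    c=np.flatnonzero(B[r,308:333]>130)+308;pw.append(((c[0]+c[-1])/2,r))
b,q0,_=fit(cast(f,pw,uz+63,s));print("web",b,(q0-s["ee_pos"][:2])@ty,"tool yaw",s["ee_rot"][2]+180)
hsv=cv2.cvtColor(im,cv2.COLOR_RGB2HSV);co=cv2.inRange(hsv,(5,120,90),(15,200,255))
rr=[(c,np.flatnonzero(co[150:230,c])[0]+149.5) for c in list(range(280,300,2))+list(range(342,360,2))]
b,q0,_=fit(cast(f,rr,uz+8,s));tx=np.array([np.cos(t),np.sin(t)]);print("rear edge normal",b+90,(q0-s["ee_pos"][:2])@tx)
E
```

```text
line yaw 19.79505 offset in tool y 0.6257015966441776 (np.float64(320.3125), 137) (np.float64(320.24852071005915), 179)
edge 19.907434 -68.32057708205726
edge 19.772766 69.73478645940655
web 21.45661 -0.031065443151866573 tool yaw 19.829742677481676
rear edge normal 19.849464 37.43959573315217
```

Emit:
send_rows:
  motion:
    - {"tx":0,"ty":0.0013,"tz":0.008,"rx":0,"ry":0,"rz":0,"gripper":1}
    - {"tx":0,"ty":0,"tz":0.011,"rx":0,"ry":0,"rz":0,"gripper":1}
    - {"tx":0,"ty":0,"tz":0.008,"rx":0,"ry":0,"rz":0,"gripper":1}
    - {"tx":0,"ty":0,"tz":0.003,"rx":0,"ry":0,"rz":0,"gripper":1}
    - {"tx":0,"ty":0,"tz":0.001,"rx":0,"ry":0,"rz":0,"gripper":1}
    - {"tx":0,"ty":0,"tz":0,"rx":0,"ry":0,"rz":0,"gripper":1}
    - {"tx":0,"ty":0,"tz":0,"rx":0,"ry":0,"rz":0,"gripper":1}

```text
time_s: 12.62
ee_pos: [533.4, -230.7, 45.3]
ee_rot: [-180.0, 0.0, -160.2]
force: [0.3, -1.1, -3.8]
gripper_width: 7.8
gripper_force: 45.0
```

Emit:
send_rows:
  motion:
    - {"tx":0,"ty":0,"tz":0.001,"rx":0,"ry":0,"rz":0,"gripper":1}
    - {"tx":0,"ty":0,"tz":0.001,"rx":0,"ry":0,"rz":0,"gripper":1}
    - {"tx":0,"ty":0,"tz":0,"rx":0,"ry":0,"rz":0,"gripper":1}

```text
time_s: 13.0
ee_pos: [533.4, -230.7, 44.8]
ee_rot: [-180.0, 0.0, -160.2]
force: [-1.1, 0.3, 2.1]
gripper_width: 7.7
gripper_force: 45.0
```

Emit:
send_rows:
  motion:
    - {"tx":-0.006,"ty":0,"tz":-0.0004,"rx":0,"ry":0,"rz":0,"gripper":1}
    - {"tx":-0.008,"ty":0,"tz":0,"rx":0,"ry":0,"rz":0,"gripper":1}
    - {"tx":-0.008,"ty":0,"tz":0,"rx":0,"ry":0,"rz":0,"gripper":1}
    - {"tx":-0.002,"ty":0,"tz":0,"rx":0,"ry":0,"rz":0,"gripper":1}
    - {"tx":0,"ty":0,"tz":0,"rx":0,"ry":0,"rz":0,"gripper":1}

```text
time_s: 13.62
ee_pos: [544.1, -226.9, 44.8]
ee_rot: [-180.0, -0.1, -160.1]
force: [-4.5, -2.1, 4.5]
gripper_width: 7.8
gripper_force: 45.0
```

Emit:
send_rows:
  motion:
    - {"tx":-0.006,"ty":0,"tz":0,"rx":0,"ry":0,"rz":0,"gripper":1}
    - {"tx":-0.006,"ty":0,"tz":0,"rx":0,"ry":0,"rz":0,"gripper":1}
    - {"tx":-0.006,"ty":0,"tz":0,"rx":0,"ry":0,"rz":0,"gripper":1}
    - {"tx":0,"ty":0,"tz":0,"rx":0,"ry":0,"rz":0,"gripper":1}
    - {"tx":0,"ty":0,"tz":0,"rx":0,"ry":0,"rz":0,"gripper":1}

```text
time_s: 14.25
ee_pos: [550.4, -224.6, 45.0]
ee_rot: [180.0, -0.3, -160.1]
force: [-10.7, -4.7, 8.9]
gripper_width: 7.8
gripper_force: 45.0
```

```bash
python3 - <<'E'
from h import *
np.set_printoptions(precision=2,suppress=True)
from workcell import env
for i in range(3):
    t,s=grab("scene");print(s["ee_pos"],s["ee_rot"],s["force"],s["force"][:2]@[.9409,.3387],s["torque"])
tp=grab("top")[0]
np.save("pics/s6.npy",t,allow_pickle=True);np.save("pics/t6.npy",tp,allow_pickle=True)
c=[cv2.resize(t["frame"][200:290,205:325],(800,600),interpolation=2)]
cv2.imwrite("pics/s6.png",c[0][:,:,::-1])
E
```

```text
[ 550.38 -224.63   44.96] [ 179.98   -0.31 -160.11] [-10.69  -4.65   8.94] -11.636433583391725 [-0.73  1.76  0.02]
[ 550.36 -224.65   44.96] [ 179.98   -0.31 -160.11] [-10.19  -4.43   9.22] -11.08706708794555 [-0.74  1.77 -0.01]
[ 550.35 -224.63   44.93] [ 179.98   -0.31 -160.11] [-10.3   -4.6    8.11] -11.247935020322242 [-0.74  1.71 -0.03]
```

View pics/s6.png

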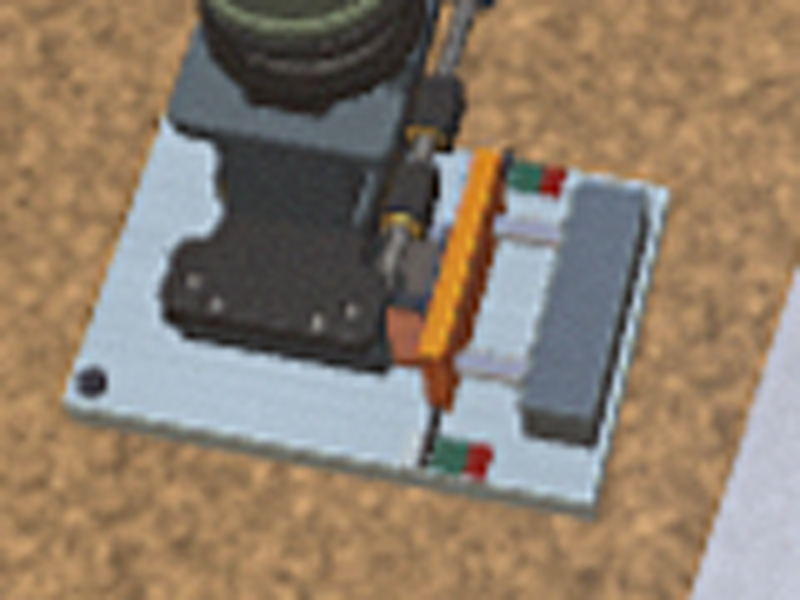

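The pointer (about (432,460) in the crop) stands at the white/green border, so the stop is about 5.5 mm in. The green's middle is about 7 mm further.

Emit:
send_rows:
  motion:
    - {"tx":-0.003,"ty":0,"tz":-0.0008,"rx":0,"ry":-0.006,"rz":0,"gripper":1}
    - {"tx":-0.004,"ty":0,"tz":0,"rx":0,"ry":-0.004,"rz":0,"gripper":1}
    - {"tx":-0.004,"ty":0,"tz":0,"rx":0,"ry":0,"rz":0,"gripper":1}
    - {"tx":-0.002,"ty":0,"tz":0,"rx":0,"ry":0,"rz":0,"gripper":1}
    - {"tx":0,"ty":0,"tz":0,"rx":0,"ry":0,"rz":0,"gripper":1}
    - {"tx":0,"ty":0,"tz":0,"rx":0,"ry":0,"rz":0,"gripper":1}

```text
time_s: 15.2
ee_pos: [554.4, -223.1, 44.9]
ee_rot: [179.9, -0.2, -160.1]
force: [-14.5, -8.3, 9.1]
gripper_width: 8.0
gripper_force: 45.0
```

```bash
python3 - <<'E'
from h import *
np.set_printoptions(precision=2,suppress=True)
def stop(f,name):
    im=f["frame"];hsv=cv2.cvtColor(im,cv2.COLOR_RGB2HSV)
    og=cv2.inRange(hsv,(10,170,170),(24,255,255));q=proj(f,[[582,-222,45]])[0].astype(int)
    m=np.zeros_like(og);m[q[1]-35:q[1]+35,q[0]-35:q[0]+35]=255;og&=m
    P=np.argwhere(og)[:,::-1];W=cast(f,P,69.5)[:,:2]
    u=np.array([.9409,.3387]);v=np.array([-u[1],u[0]])
    print(name,len(P),"mean u",(W@u).mean(),"range v",(W@v).min(),(W@v).max())
s5=np.load("pics/scene0.npy",allow_pickle=True).item();stop(s5,"rest scene");stop(np.load("pics/s6.npy",allow_pickle=True).item(),"s6")
stop(np.load("pics/top0.npy",allow_pickle=True).item(),"rest top");stop(np.load("pics/t6.npy",allow_pickle=True).item(),"t6")
t,s=grab("scene");print(s["ee_pos"],s["ee_rot"],s["force"],s["force"][:2]@[.9409,.3387],s["time_s"])
tp=grab("top")[0];stop(t,"scene now");stop(tp,"top now")
np.save("pics/s7.npy",t,allow_pickle=True);np.save("pics/t7.npy",tp,allow_pickle=True)
E
```

```text
rest scene 93 mean u 478.23865720335345 range v -441.32202984399356 -353.7246755520284
s6 111 mean u 481.9548851432877 range v -442.4847999920536 -353.7246755520284<stdin>:9: RuntimeWarning: Mean of empty slice.
  ret = ret.dtype.type(ret / rcount)
Traceback (most recent call last):
ValueError: zero-size array to reduction operation minimum which has no identity
```

```bash
cat > prof.py <<'E'
from h import *
u=np.array([.9409,.3387]);v=np.array([-u[1],u[0]]);O=436.3*u-398.7*v
def line(f,z,xs,ys):
    im=f["frame"].astype(np.float32);X,Y=np.meshgrid(xs,ys)
    W=np.c_[O+X.reshape(-1,1)*u+Y.reshape(-1,1)*v,np.full(X.size,z)];p=proj(f,W).astype(np.float32)
    return cv2.remap(im,p[:,0].reshape(X.shape),p[:,1].reshape(X.shape),cv2.INTER_CUBIC).mean(0)
def edge(f):
    xs=np.arange(10,90,.5);o=line(f,69.5,xs,np.arange(-42,-30,1));d=o[:,0]-o[:,2]
    i=np.argmax(d);h=(d[i]+d[max(0,i-16)])/2;j=i
    while d[j]>h:j-=1
    return xs[j]+.5*(h-d[j])/(d[j+1]-d[j])
E
python3 - <<'E'
from prof import *
L=lambda n:np.load(n,allow_pickle=True).item()
fs={"rest":L("pics/scene0.npy"),"s5":L("pics/s5.npy"),"s6":L("pics/s6.npy")}
t,s=grab("scene");fs["now"]=t;np.save("pics/s7.npy",t,allow_pickle=True)
np.save("pics/t7.npy",grab("top")[0],allow_pickle=True)
print(s["force"],s["ee_pos"],s["ee_rot"])
for k,f in fs.items():print(k,round(edge(f),2))
xs=np.arange(20,80,2.)
for k in("rest","s6","now"):
    o=line(fs[k],20,xs,np.arange(-61,-55,1.));print(k);print(" ".join(f"{x:.0f}:{int(a)},{int(b)},{int(c)}" for x,(a,b,c) in zip(xs,o)))
for k,f in(("rest",L("pics/top0.npy")),("t6",L("pics/t6.npy")),("now",L("pics/t7.npy"))):
    for y in(-58,58):
        o=line(f,20,xs,np.arange(y-3,y+4,1.));print("top",k,y," ".join(f"{x:.0f}:{int(a)},{int(b)},{int(c)}" for x,(a,b,c) in zip(xs,o)))
E
```

```text
[-14.53148788  -8.2980697    9.12679859] [ 554.4478703  -223.09742196   44.92165661] [ 179.93840411   -0.24669521 -160.08522881]
rest 36.76
s5 36.75
s6 40.88
now 45.09
rest
20:165,181,194 22:165,181,194 24:166,181,195 26:163,180,194 28:164,180,193 30:164,180,193 32:161,179,193 34:172,189,201 36:170,181,190 38:115,118,122 40:54,50,49 42:97,99,100 44:173,181,189 46:162,175,180 48:95,120,113 50:57,91,78 52:52,87,72 54:59,92,79 56:55,96,80 58:50,93,78 60:88,67,57 62:124,45,40 64:131,36,33 66:127,31,28 68:125,49,47 70:143,129,138 72:161,183,199 74:161,179,192 76:159,177,190 78:160,177,188
s6
20:170,188,202 22:172,190,203 24:171,189,203 26:173,190,203 28:173,190,204 30:171,188,203 32:169,186,201 34:173,190,202 36:178,192,200 38:189,201,206 40:187,198,203 42:130,133,137 44:64,55,56 46:54,56,52 48:72,105,93 50:63,101,87 52:59,96,81 54:59,97,82 56:53,99,83 58:52,97,82 60:94,72,61 62:131,46,41 64:135,32,28 66:132,29,22 68:131,48,46 70:150,135,144 72:169,194,209 74:171,191,206 76:169,185,200 78:168,185,199
now
20:172,189,203 22:173,190,203 24:173,190,204 26:173,189,205 28:172,189,203 30:171,189
[... 2008 characters left out ...]
73,79,55 30:75,82,57 32:77,82,56 34:75,80,55 36:72,77,53 38:68,73,50 40:64,69,47 42:60,63,43 44:54,57,39 46:52,55,38 48:54,57,39 50:54,59,40 52:56,60,41 54:54,58,41 56:48,51,36 58:40,43,30 60:31,35,25 62:24,25,19 64:15,16,11 66:9,11,9 68:10,12,11 70:16,19,18 72:29,32,33 74:50,55,56 76:74,83,85 78:95,105,109
top now 58 20:48,46,44 22:49,47,45 24:49,46,44 26:48,46,44 28:50,49,46 30:51,50,46 32:52,50,46 34:51,49,45 36:48,45,43 38:47,45,44 40:51,51,49 42:60,61,59 44:69,72,71 46:72,76,76 48:69,75,73 50:66,76,74 52:68,85,82 54:73,93,89 56:78,94,91 58:86,91,90 60:94,84,85 62:101,81,84 64:106,83,86 66:109,93,97 68:113,109,113 70:118,124,129 72:122,134,139 74:123,137,142 76:122,136,142 78:121,135,140
```

Emit:
send_rows:
  motion:
    - {"tx":-0.0015,"ty":0,"tz":-0.001,"rx":0,"ry":-0.003,"rz":0,"gripper":1}
    - {"tx":-0.002,"ty":0,"tz":-0.0006,"rx":0,"ry":-0.003,"rz":0,"gripper":1}
    - {"tx":-0.0015,"ty":0,"tz":0,"rx":0,"ry":0,"rz":0,"gripper":1}
    - {"tx":0,"ty":0,"tz":0,"rx":0,"ry":0,"rz":0,"gripper":1}
    - {"tx":0,"ty":0,"tz":0,"rx":0,"ry":0,"rz":0,"gripper":1}

```text
time_s: 15.92
ee_pos: [556.4, -222.4, 44.9]
ee_rot: [179.9, -0.1, -160.1]
force: [-14.1, -8.3, 5.1]
gripper_width: 7.8
gripper_force: 45.0
```

```bash
cat > now.py <<'E'
from prof import *
np.set_printoptions(precision=2,suppress=True)
t,s=grab("scene");np.save("pics/snow.npy",t,allow_pickle=True)
print(s["force"],"push",s["force"][:2]@u,"side",s["force"][:2]@v,s["ee_pos"],s["ee_rot"],"T",s["torque"],s["time_s"],s["gripper_width"])
print("tcp rel fixture",(s["ee_pos"][:2]-O)@u,(s["ee_pos"][:2]-O)@v,"disp",edge(t)-36.76)
xs=np.arange(36,64,1.)
o=line(t,20,xs,np.arange(-61,-55,1.));print(" ".join(f"{x:.0f}:{int(a)},{int(b)},{int(c)}" for x,(a,b,c) in zip(xs,o)))
E
python3 now.py
```

```text
[-14.08  -8.29   5.07] push -16.05422096336633 side -3.034202118739474 [ 556.39 -222.37   44.89] [ 179.92   -0.13 -160.09] T [-1.65  2.36 -0.17] 15.925 7.764268919664176
tcp rel fixture 11.889469317609265 1.026333475748402 disp 10.537751337289812
36:179,191,199 37:180,190,197 38:180,190,196 39:180,191,196 40:180,192,197 41:181,192,198 42:184,194,201 43:187,197,205 44:191,202,210 45:184,197,204 46:162,178,182 47:133,151,150 48:99,114,110 49:74,81,77 50:59,57,53 51:49,45,40 52:48,52,44 53:53,69,59 54:57,85,73 55:59,96,82 56:56,102,87 57:50,104,89 58:51,99,85 59:67,86,73 60:92,70,58 61:117,54,45 62:131,44,38 63:134,39,34
```

Emit:
send_rows:
  motion:
    - {"tx":-0.001,"ty":-0.0004,"tz":-0.0006,"rx":0,"ry":-0.002,"rz":0,"gripper":1}
    - {"tx":-0.002,"ty":0,"tz":-0.0004,"rx":0,"ry":-0.001,"rz":0,"gripper":1}
    - {"tx":-0.0015,"ty":0,"tz":0,"rx":0,"ry":0,"rz":0,"gripper":1}
    - {"tx":0,"ty":0,"tz":0,"rx":0,"ry":0,"rz":0,"gripper":1}
    - {"tx":0,"ty":0,"tz":0,"rx":0,"ry":0,"rz":0,"gripper":1}

```text
time_s: 16.6
ee_pos: [557.9, -221.8, 44.9]
ee_rot: [179.9, -0.1, -160.1]
force: [-14.6, -9.7, 3.0]
gripper_width: 8.1
gripper_force: 45.0
```

```bash
python3 now.py
```

```text
[-14.62  -9.72   2.98] push -17.043300534012594 side -4.193126741101874 [ 557.92 -221.81   44.9 ] [ 179.88   -0.12 -160.09] T [-1.73  2.49 -0.19] 16.6 8.066777913750174
tcp rel fixture 13.514393572423074 1.0366681194435496 disp 12.098556270599367
36:179,191,199 37:181,192,199 38:182,193,199 39:182,193,199 40:182,193,198 41:182,192,198 42:183,192,198 43:186,195,201 44:191,200,206 45:186,196,203 46:163,180,183 47:132,156,154 48:97,125,119 49:71,96,88 50:57,72,64 51:49,53,46 52:52,44,41 53:55,47,46 54:56,60,56 55:56,78,69 56:54,96,81 57:50,104,88 58:53,101,86 59:68,88,74 60:91,69,58 61:116,52,44 62:130,44,39 63:136,41,37
```

```bash
python3 - <<'E'
from h import *
np.set_printoptions(precision=2,suppress=True)
f,s=grab("wrist");cv2.imwrite("pics/w8.png",f["frame"][:,:,::-1]);im=f["frame"];g=cv2.cvtColor(im,cv2.COLOR_RGB2GRAY).astype(float)
def fit(P):
    v=cv2.fitLine(P[:,:2].astype(np.float32),4,0,.01,.01).ravel();v[:2]*=np.sign(v[0]);return np.degrees(np.arctan2(v[1],v[0])),v[2:4]
t=np.radians(s["ee_rot"][2]);tx=np.array([np.cos(t),np.sin(t)]);ty=np.array([np.sin(t),-np.cos(t)]);e=s["ee_pos"][:2]
pts=[]
for r in range(120,178):
    w=np.clip(np.median(g[r,312:331])-12-g[r,312:331],0,None)
    if w.sum()>10:pts.append(((w*np.arange(312,331)).sum()/w.sum(),r))
a,p=fit(cast(f,pts,20,s));print("line",a,(p-e)@ty,len(pts),pts[0],pts[-1])
hsv=cv2.cvtColor(im,cv2.COLOR_RGB2HSV);co=cv2.inRange(hsv,(5,120,90),(15,200,255))
rr=[(c,np.flatnonzero(co[150:230,c])[0]+149.5) for c in list(range(280,300,2))+list(range(342,360,2))]
b,q=fit(cast(f,rr,28,s));print("rear normal",b+90,(q-e)@tx)
ed=[];
for r in range(190,230,3):
    c=np.flatnonzero(co[r,255:385])+255;ed.append((c[0]-.5,c[-1]+.5,r))
for i in(0,1):
    b,q=fit(cast(f,[(x[i],x[2]) for x in ed],28,s));print("side",b,(q-e)@ty)
E
```

```text
line 19.61523 -0.35414633331280804 58 (np.float64(318.79899497487435), 120) (np.float64(318.5917159763314), 177)
rear normal 19.892273 37.45193817566322
side 20.511421 -29.602328237967928
side 19.8148 29.448080060996684
```

View pics/w8.png

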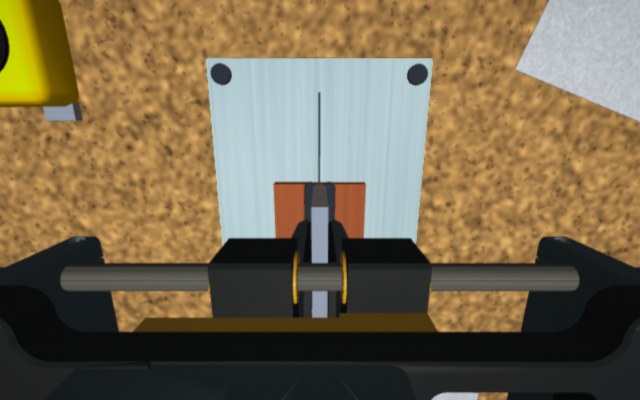

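The coupon's web runs into the centre line at (319,183). The offset is 0.3 mm, the angle error about 0.2°, and the pointer stands mid-green. Handing in.

```bash
python3 -c "
from workcell import env
print(env.job_done())"
```

```text
the job is handed in; nothing more can be done
None
```

I handed the job in at about 17 s: the vise jaw is about 42 mm open, and the coupon stands upright on the fixture bed about 0.3 mm and 0.2° off the centre line, still held against the stop, which the scene camera put about 12 mm in (mid-green, roughly 12 N).

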